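# Third hand for fitting a dispenser pump to a canister

### The arm

A 7-joint arm with a two-finger parallel gripper is mounted at the origin on the work surface. World frame = base frame: x ahead of the robot, y to its left, z up, the work surface at z = 0. Lengths are in mm, angles in rad, forces in N, time in s.
With the tool pointing down it reaches from about 350 to 900 mm from the base axis. Payload 7.2 kg.
Tool frame: the origin (TCP) lies between the finger pads, 19 mm behind the fingertips; this is the grasp point; z points along the fingers, y is the line along which they close (so a half turn about z gives the same grasp; the last joint's range is limited). The gripper opens to 88 mm and grips with 3 to 60 N. Pads are 20 mm wide; open, the fingers measure 115 mm over their backs; the gripper's body (75 mm by 178 mm) begins 61 mm behind the grasp point.
Start: joints at [1.233, 0.411, -0.013, 1.596, 0.006, 1.134, -0.082], TCP at [166.574, -602.396, 241.353] pointing down, gripper open.
Joint ranges: [-2.95, 2.95], [-0.29, 1.99], [-1.47, 1.44], [0.14, 2.54], [-1.03, 4.17], [0.13, 1.85], [-2.86, 2.86]. Speed limits (rad/s): [2.39, 2.39, 3.01, 3.01, 3.14, 3.14, 3.14].

### API

Orientations are given as a rotation vector (axis times angle).
In Python, from workcell import ctrl, vision gives the robot as it stands.
- The arm moves only by the tool move_arm, never from a script. Its argument "plan" is a list of rows, each an object with "dr": the turn, a rotation vector about the tool's x, y, z in degrees, a list of three; "translation": the shift along the tool's x, y, z in cm, a list of three; "grip": the opening, from 0 (shut) to 1 (fully open). A call has 1 to 20 rows; each row is the pose to reach, as a shift and turn from the pose commanded when the call began, along the tool's axes at that moment; what a row does not reach only later rows make up. A row lasts 1/12 s, in which the tool goes at most 41.7 mm and 7.16 degrees, less where a joint would pass 70% of its speed; a pose out of reach is approached as far as the arm can. A call with a gripper value outside its range is refused whole. The fingers move at their own pace and stop on an object; "squeeze" is the grip in N (left out, the last holds). Time passes only in rows, so rows that repeat a pose let the fingers close. It gives the time, the measured TCP pose, the force, the opening and the grip force at its end, in the units of the state.
- ctrl.sense(): the state, without advancing time (a new reading comes with each control period).
- vision.get_image(name): name is "scene" or "top" or "wrist"; returns the picture (420x560x3 uint8, blue, green, red); there is no depth.
- vision.camera_params(name): a dict with "fx", "fy", "cx", "cy" (pixels), "rvec" (rotation vector, rad) and "tvec" (3), from world to camera coordinates, as OpenCV has them. Camera axes: x right, y down, z forward; pixel columns grow to the right and rows downward; lengths in mm; the calibration is good to about 2 mm. A picture is of the moment at which its call begins: read the wrist's pose just before it. camera_params takes no time and is no camera call; for the wrist camera it gives the pose at the moment of the call.
- ctrl.hand_in(): hands the job in; it is judged then, once.
The state is a dict: "clock": time; "joint_positions": joint angles; "dq": joint speeds; "tau": joint torques, N m; "position": TCP position; "tool_rot": TCP orientation; "contact_force": force on the tool from outside, world axes, zero at the start; "ft_torque": the same for the moment, N m; "opening": opening from 0.0 (shut) to 1.0 (fully open); "grasp_force": force on a finger pad.
Only numpy, scipy, OpenCV 4.12 (cv2) and the standard library are available. Lean on these libraries where they do the work, as an engineer would, in place of code of your own. Each camera call takes 0.05 s, during which the arm holds its last target. There are 200 camera calls.

### The job

Lift the loose black cap off the white canister and put it in the blue tray. Then, as my third hand while I screw the pump on, stand the canister on the bench with its neck end squarely and centrally against the sprung orange pad of the bench stop and push until the pad is about half-way in (about 10 N), never all the way. Finish while still holding that steady push, with the gripper well back from the open neck; keep the canister upright and leave the other things on the bench where they are.

Things in the scene. Friction and masses are not known exactly. Their poses are not given: they have to be found in the camera images.
- can: White flat-sided rigid plastic canister, yellow and white label, about 0.45 kg, 140 mm long (x), 62 wide (y), body 92 tall, edges rounded 6 mm. Neck 35 mm across on top, 45 mm from the middle towards the +x end, rim 114 mm up. Stands loose on the bench, neck end turned roughly (within 60 degrees) as the pad is pushed in. Origin: centre of underside; z up, +x to the neck end.
- can_mouth (a point): Centre of the canister's open mouth, on the neck rim: 45 mm along +x from the canister's middle, 114 mm above its underside.
- cap: Loose black ribbed cap, 44 mm across, 24 tall, 25 g, closed on top, resting over the neck without thread (2 mm play): it lifts straight off. Its skirt covers the neck for 20 mm; its lower edge sits 94 mm above the bench, 2 mm above the canister's top. Origin: centre of its lower edge; z up.
- tray: Blue open tray fixed on the bench, 110 x 110 mm outside, 18 mm tall, walls and floor 4 mm thick. Origin: centre of underside.
- stop: Grey and aluminium bench stop, fixed. Origin: on the bench under the rest position of the pad's front face; +x (level) is the way the pad is pushed in. Aluminium block 86 mm wide, 84 tall, its front 36 mm behind the origin; base plate 12 mm thick, 100 wide, from 32 to 142 mm behind the origin. Nothing of it stands in front of the pad.
- pad_face (a point): Centre of the front face of the orange pad plate (black rubber front), which slides with the pad. Face 70 mm wide (y) and 66 mm tall, centre 46 mm above the bench; +x points into the stop, the same way as the stop's +x.
- pad (a joint): How far the pad is pushed in, m: 0 at rest, 0.020 at its end; half-way is 0.010. Spring: about 0.9 N per mm plus 0.9 N, so about 10 N at 0.010. The gap between the pad plate and the aluminium block is 24 mm at rest and 14 mm at half-way.
- amber_jar: Bystander: amber glass jar, black lid, 58 mm across, 75 mm tall; it stands beyond or nearer than the tray on the robot's left (the two places swap). Origin: centre of underside.
- pump: Bystander: the grey-and-white dispenser pump head that your colleague will screw on, standing on its collar, 44 mm across, 70 mm tall, with a spout reaching 56 mm from its axis. Origin: centre of underside.
- blue_jar: Bystander: white jar with blue lid, 54 mm across, 85 mm tall. Origin: centre of underside.
- white_bottle: Bystander: white round bottle with black cap, 60 mm across, 130 mm tall. Origin: centre of underside.
- mortar: Bystander: white ceramic mortar bowl, 90 mm across, 50 mm tall. Origin: centre of underside.
- spanner: Bystander: steel spanner lying flat, 150 mm long. Origin: middle of its underside.
Not all that is in view belongs to the job. There is more than one size of the cap; the one meant has the size given above. What is shaped like the stop but purple is not meant.

How it is judged:
By the outcome, as a careful person would: the job done as asked, in the order asked, and still so for the second after the job is handed in, while the arm keeps its last pose, push and grip.
It also fails if it takes over 61 s, if anything falls off the work surface, if the arm or the gripper's body presses on something with over 40 N, if the wrist force passes 120 N, or if a joint passes its speed limit or range.

## Working session

There is one attempt and no reset: what is moved stays moved. The work goes in short steps, Python scripts to look and compute and a tool call to move; the robot and the scene stay as the last step left them, time stands still between calls to the robot, and variables do not carry over. Pictures are saved under pics/ and viewed, at most 10 in all, crops included, and the job is handed in when it is done.

Besides the shell and the picture viewer there is one more tool, called after "Request:" as name([rows], argument=value, ...), one row to a line, values as JSON. move_arm: Moves the arm, as the interface text tells. Its arguments: {"type":"object","properties":{"plan":{"type":"array","items":{"type":"object","properties":{"dr":{"type":"array","items":{"type":"number"}},"translation":{"type":"array","items":{"type":"number"}},"grip":{"type":"number"}}}},"squeeze":{"type":"number"}},"required":["plan"]}

```bash
mkdir -p pics
cat > h.py <<'E'
import numpy as np, cv2
from workcell import ctrl, vision
def cam(n):
    p=vision.camera_params(n); R=cv2.Rodrigues(np.array(p['rvec'],float))[0]; t=np.array(p['tvec'],float).ravel()
    return p,R,t
def ray(c,uv):
    p,R,t=c; d=R.T@np.array([(uv[0]-p['cx'])/p['fx'],(uv[1]-p['cy'])/p['fy'],1.]); return -R.T@t,d
def plane(c,uv,z):
    o,d=ray(c,uv); return o+d*(z-o[2])/d[2]
def proj(c,X):
    p,R,t=c; q=R@np.array(X,float)+t; return np.array([p['fx']*q[0]/q[2]+p['cx'],p['fy']*q[1]/q[2]+p['cy']])
def tri(c1,a,c2,b):
    o1,d1=ray(c1,a);o2,d2=ray(c2,b); s=np.linalg.lstsq(np.c_[d1,-d2],o2-o1,rcond=None)[0]
    P,Q=o1+d1*s[0],o2+d2*s[1]; return (P+Q)/2,np.linalg.norm(P-Q)
E
python3 - <<'E'
from h import *
for n in('scene','top'):
    im=vision.get_image(n); cv2.imwrite(f'pics/{n}0.png',im)
    cv2.imwrite(f'pics/{n}0b.png',cv2.resize(im,(800,600),interpolation=cv2.INTER_CUBIC))
    p,R,t=cam(n); print(n,p['fx'],p['cx'],p['cy'],-R.T@t,R[2])
s=ctrl.sense();print(s['clock'],s['position'],s['tool_rot'],s['contact_force'])
E
```

```text
scene 518.817581526048 270.0361358198195 208.2709628128224 [1174.19339161 -675.35290551  891.8945035 ] [-0.49337428  0.54273776 -0.67971872]
top 503.7316676030166 278.3086006314977 211.58842139774922 [ 452.41580202  -46.08054811 1262.44260538] [ 9.83010917e-02 -6.48625052e-04 -9.95156508e-01]
0.1 [ 166.41881285 -602.01048249  240.60681291] [-3.11168523e+00 -4.22369507e-01  4.83442277e-04] [ 0.36717978 -0.08275726 -0.64545982]
```

View pics/scene0b.png

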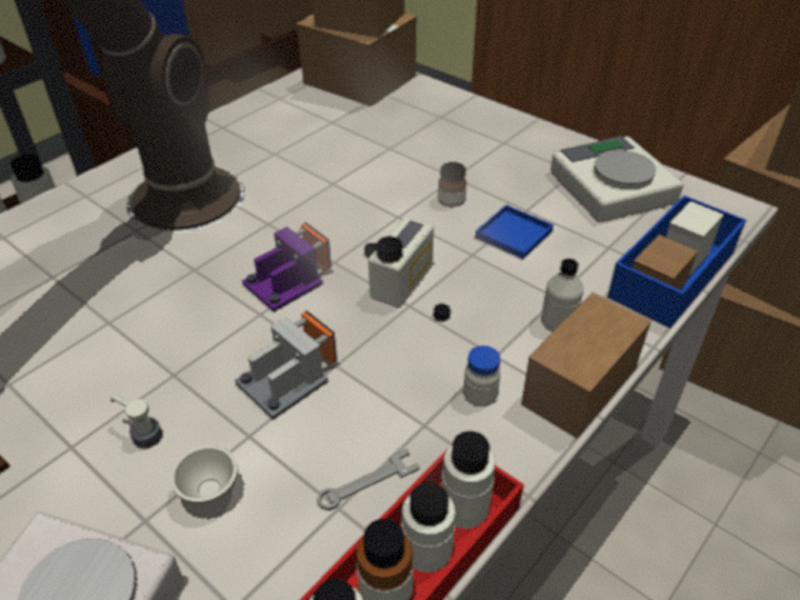

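View pics/top0b.png

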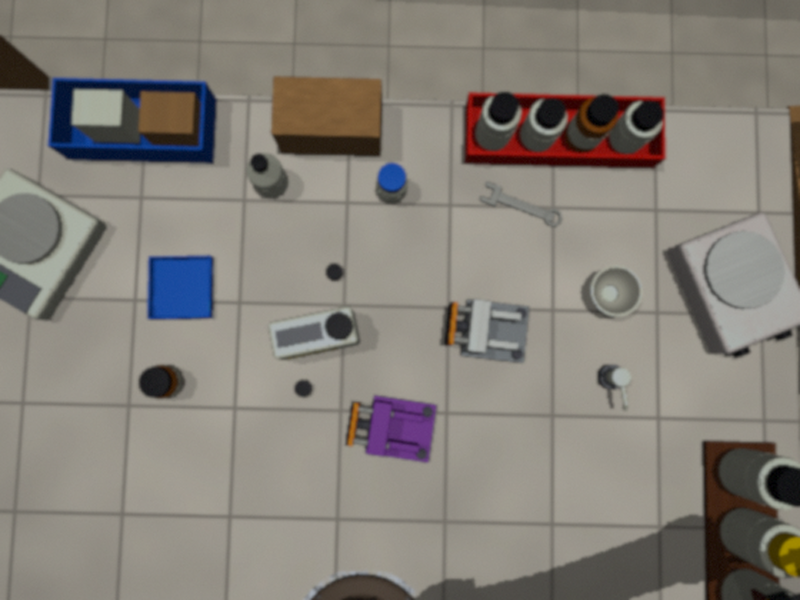

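The scene view shows the canister with the cap on it at (390,248), the grey stop at (290,360), the purple look-alike at (290,265) and the tray at (515,232). In the top view (800x600) they are at cap (340,326), stop (490,330), purple (395,428) and tray (181,287).

Cap candidates in the top view are the one on the neck (340,326), a loose one at (334,271) and a loose one at (303,388). The first fits: it is on the neck and larger. I'll measure it next.

Run:
```python
from h import *
T,S=cam('top'),cam('scene'); t=cv2.imread('pics/top0.png'); s=cv2.imread('pics/scene0.png')
ht=cv2.cvtColor(t,cv2.COLOR_BGR2HSV); hs=cv2.cvtColor(s,cv2.COLOR_BGR2HSV)
def blobs(m,x0,y0,x1,y1,mn=12):
    q=np.zeros_like(m); q[y0:y1,x0:x1]=m[y0:y1,x0:x1]
    return [c for c in cv2.findContours(q,0,2)[0] if cv2.contourArea(c)>mn]
def show(n,cs):
    for c in cs: print(n,cv2.contourArea(c),cv2.minAreaRect(c))
dt=cv2.inRange(t,(0,0,0),(62,62,62)); ds=cv2.inRange(s,(0,0,0),(55,55,55))
show('darkT',blobs(dt,180,180,260,285)); show('darkS',blobs(ds,250,150,330,235))
ot=cv2.inRange(ht,(4,130,100),(20,255,255)); os_=cv2.inRange(hs,(4,130,90),(20,255,255))
show('oT',blobs(ot,230,200,340,330)); show('oS',blobs(os_,200,150,245,265))
bt=cv2.inRange(ht,(100,150,50),(125,255,255)); bs=cv2.inRange(hs,(100,150,50),(125,255,255))
for n,c,b in(('trayT',T,blobs(bt,95,170,155,230)),('trayS',S,blobs(bs,325,135,395,185))):
    show(n,b); print(plane(c,cv2.minAreaRect(b[0])[0],18))
# white can top in top view: bright
g=cv2.cvtColor(t,cv2.COLOR_BGR2GRAY)
a=cv2.resize(t[195:265,175:385],(0,0),fx=3.8,fy=3.8,interpolation=cv2.INTER_CUBIC)
b=cv2.resize(s[150:290,165:315],(0,0),fx=2.3,fy=2.3,interpolation=cv2.INTER_CUBIC)
W=np.zeros((a.shape[0]+b.shape[0],798,3),np.uint8); W[:a.shape[0],:a.shape[1]]=a; W[a.shape[0]:,:b.shape[1]]=b
cv2.imwrite('pics/crop1.png',W); print(W.shape)
```

```text
darkT 71.0 ((212.00001525878906, 271.5), (9.192387580871582, 9.192388534545898), 45.0)
darkT 209.5 ((237.0, 228.0), (16.0, 16.0), 90.0)
darkT 73.5 ((233.75003051757812, 190.25001525878906), (9.899494171142578, 9.192387580871582), 45.0)
darkS 75.5 ((308.5, 218.0), (10.0, 9.0), 90.0)
darkS 254.5 ((268.6922912597656, 173.5384521484375), (24.31839942932129, 16.86598777770996), 11.309932708740234)
oT 101.0 ((246.92481994628906, 296.4884338378906), (4.713773250579834, 29.575124740600586), 8.746162414550781)
oT 83.0 ((316.993896484375, 226.0548858642578), (4.417261123657227, 28.38090705871582), 6.340191841125488)
oS 87.5 ((221.43463134765625, 227.2269287109375), (24.996152877807617, 5.26234769821167), 37.87498474121094)
oS 23.0 ((219.3800048828125, 162.66000366210938), (18.600004196166992, 2.200000047683716), 36.869895935058594)
trayT 1763.5 ((125.5, 201.0), (42.0, 43.0), 90.0)
[592.99290926 333.40700564  18.        ]
trayS 844.5 ((362.5860595703125, 160.5532684326172), (38.58584213256836, 29.637813568115234), 31.759479522705078)
[606.02220855 330.68364817  18.        ]
(588, 798, 3)
```

View pics/crop1.png

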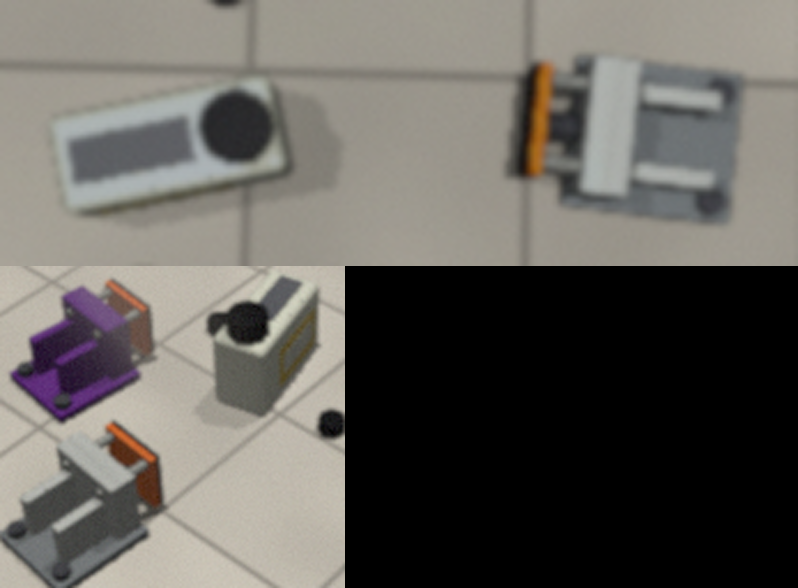

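The enlarged crop confirms the target: the black cap on the canister is about 17 px, or 40 mm, across. The loose caps are about 22 mm. The small black thing left of the cap in the scene crop is the loose cap behind the canister. The grey stop has its orange pad at crop (537,118).

Run:
```python
from h import *
T,S=cam('top'),cam('scene')
ct=lambda u,v:(u/3.8+175,v/3.8+195); cs=lambda u,v:(u/2.3+165,(v-266)/2.3+150)
print('cap',tri(T,ct(237,126),S,cs(248,322)), plane(T,ct(237,126),112))
q=[plane(T,ct(*p),90) for p in((52,118),(270,78),(288,172),(70,210))]; print('can',np.round(q))
print('can c',np.mean(q,0), 'dir',np.degrees(np.arctan2(*( (q[1]+q[2]-q[0]-q[3])[1::-1]))))
a,b=plane(T,ct(547,63),79),plane(T,ct(537,176),79); print('padtop',a,b,np.degrees(np.arctan2(*(b-a)[1::-1])),np.linalg.norm(a-b))
print('scene',plane(S,cs(105,425),79),plane(S,cs(158,462),79))
# stop block edges
e=[plane(T,ct(*p),84) for p in((588,57),(640,60),(630,195),(580,192))]; print('block',np.round(e))
e=[plane(T,ct(*p),12) for p in((743,72),(728,220))]; print('base rear',np.round(e))
s=ctrl.sense(); R=cv2.Rodrigues(np.array(s['tool_rot']))[0]; print(R.round(3))
W=cam('wrist'); print('wcam in tool',R.T@(-W[1].T@W[2]-s['position']), 'axes',(R.T@W[1].T).round(3),W[0]['fx'])
```

```text
cap (array([527.1637675 ,  47.42676442, 103.68255396]), np.float64(2.348679519695451)) [525.8214911   45.90455342 112.        ]
can [[530. 161.  90.]
 [557.  28.  90.]
 [500.  16.  90.]
 [474. 148.  90.]]
can c [515.01465192  88.28216415  90.        ] dir -78.50736045074744
padtop [ 571.55816863 -142.78833327   79.        ] [ 501.27013116 -137.65717746   79.        ] 175.82470944659957 70.4750805027353
scene [ 505.67936746 -140.29507752   79.        ] [ 580.86481502 -142.75521569   79.        ]
block [[ 575. -168.   84.]
 [ 574. -200.   84.]
 [ 491. -195.   84.]
 [ 492. -164.   84.]]
base rear [[ 575. -277.   12.]
 [ 478. -268.   12.]]
[[ 0.964  0.267 -0.   ]
 [ 0.267 -0.964  0.001]
 [-0.    -0.001 -1.   ]]
wcam in tool [  72.06605869   -0.54629957 -143.51364079] axes [[-0.001 -0.965 -0.262]
 [ 1.    -0.001  0.001]
 [-0.001 -0.262  0.965]] 359.0990042852773
```

Request:
move_arm([
  {"dr":[0,0,-7],"translation":[3,-3,-2],"grip":1},
  {"dr":[0,0,-14],"translation":[6,-6,-4],"grip":1},
  {"dr":[0,0,-21],"translation":[9,-9,-6],"grip":1},
  {"dr":[0,0,-28],"translation":[12,-12,-6],"grip":1},
  {"dr":[0,0,-35],"translation":[15,-15,-6],"grip":1},
  {"dr":[0,0,-42],"translation":[18,-18,-6],"grip":1},
  {"dr":[0,0,-49],"translation":[21,-21,-6],"grip":1},
  {"dr":[0,0,-56],"translation":[24,-24,-6],"grip":1},
  {"dr":[0,0,-63],"translation":[27,-27,-6],"grip":1},
  {"dr":[0,0,-70],"translation":[30,-30,-6],"grip":1},
  {"dr":[0,0,-77],"translation":[33,-33,-6],"grip":1},
  {"dr":[0,0,-84],"translation":[36,-36,-6],"grip":1},
  {"dr":[0,0,-86],"translation":[39,-39,-6],"grip":1},
  {"dr":[0,0,-86],"translation":[42,-42,-6],"grip":1},
  {"dr":[0,0,-86],"translation":[45,-45,-6],"grip":1},
  {"dr":[0,0,-86],"translation":[48,-48,-6],"grip":1},
  {"dr":[0,0,-86],"translation":[50,-51,-6],"grip":1},
  {"dr":[0,0,-86],"translation":[52,-52.9,-6],"grip":1},
  {"dr":[0,0,-86],"translation":[52,-52.9,-6],"grip":1},
  {"dr":[0,0,-86],"translation":[52,-52.9,-6],"grip":1},
])

```text
clock: 1.77
position: [526.9, 49.2, 300.8]
tool_rot: [-1.981, -2.436, -0.001]
contact_force: [-0.4, -0.2, -0.2]
opening: 1.003
grasp_force: 0.0
```

Run:
```python
from h import *
import json
s=ctrl.sense(); W=cam('wrist'); im=vision.get_image('wrist')
print(s['clock'],s['position'],s['tool_rot'],s['joint_positions'],s['contact_force'])
np.save('W1.npy',np.array([*W[0]['rvec'],*W[0]['tvec']])); cv2.imwrite('pics/w1.png',im); cv2.imwrite('pics/w1b.png',cv2.resize(im,(800,600),interpolation=cv2.INTER_CUBIC))
for n,X in(('cap',(526,46,118)),('pad',(536,-140,79)),('canc',(515,88,92))): print(n,proj(W,X)/.7)
```

```text
1.7667 [526.92828251  49.24130458 300.77392103] [-1.98063080e+00 -2.43620815e+00 -1.05535793e-03] [ 0.39226378  0.27534295 -0.70464652  1.70946929  0.18619356  1.22618905
 -0.15157093] [-0.41852586 -0.17928926 -0.2392087 ]
cap [400.87797932 276.58358199]
pad [367.3030027  485.21038357]
canc [397.74514582 205.75240298]
```

View pics/w1b.png

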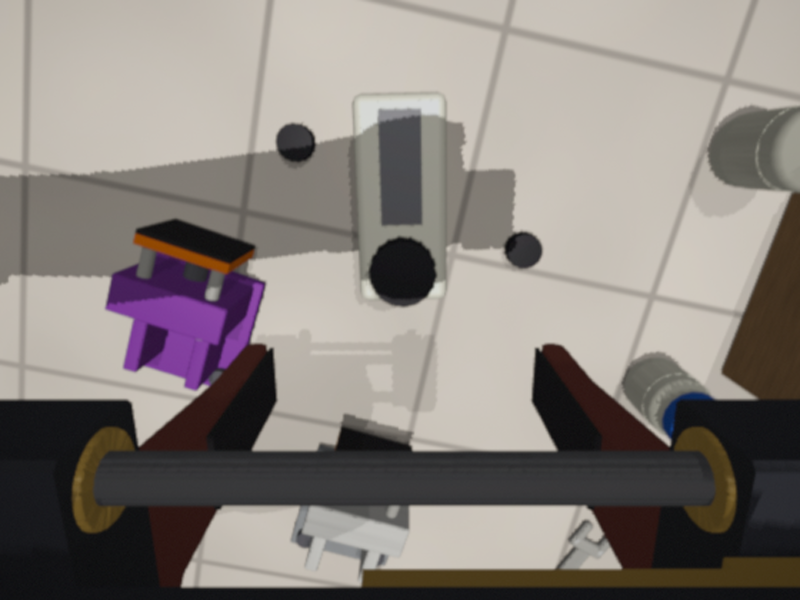

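The wrist view (800 px) shows the cap at (402,271), the canister top spanning v 93 to 298 and u 352 to 447, the black front of the grey stop's pad at (370,440) and the purple stop at left (190,300).

Run:
```python
from h import *
T,S=cam('top'),cam('scene'); W=cam('wrist'); im=cv2.imread('pics/w1.png')
m=cv2.inRange(im,(0,0,0),(50,50,50)); m[:160]=0;m[215:]=0;m[:,:245]=0;m[:,310:]=0
c=max(cv2.findContours(m,0,2)[0],key=cv2.contourArea); (u,v),r=cv2.minEnclosingCircle(c); print(u,v,r)
P=plane(W,(u,v),118); print('cap@118',P,'dia',r/359*np.linalg.norm(P-(-W[1].T@W[2]))*2)
print(tri(W,(u,v),T,(237.4,228.2)))
for z in(92,):
    k=[plane(W,(a*.7,b*.7),z) for a,b in((353,94),(446,94),(445,298),(360,298))]; print(np.round(k,1)); 
    f,bk=(k[2]+k[3])/2,(k[0]+k[1])/2
k=[plane(W,(a*.7,b*.7),92) for a,b in((353,120),(357,230),(446,120),(444.5,230))]
for i in(0,2): d=k[i+1]-k[i]; print(k[i],np.degrees(np.arctan2(d[1],d[0])))
k=[plane(W,(a*.7,b*.7),79) for a,b in((345,415),(412,432))]; print('padfrontedge',k)
```

```text
281.3770751953125 189.6450958251953 23.35107421875
cap@118 [525.43705738  47.13329156 118.        ] dia 43.44294950834984
(array([525.69908977,  45.83350944, 111.97762194]), np.float64(0.058261910301217044))
[[472.4 149.1  92. ]
 [531.  161.1  92. ]
 [560.4  28.4  92. ]
 [501.1  16.2  92. ]]
[475.1948518 133.5383089  92.       ] -77.72981324664575
[534.48575199 145.65096618  92.        ] -78.03095743991227
padfrontedge [array([506.13816142, -83.90749179,  79.        ]), array([560.85977834, -87.91088416,  79.        ])]
```

Request:
move_arm([
  {"dr":[0,0,0],"translation":[-0.2,-0.2,4],"grip":1},
  {"dr":[0,0,0],"translation":[-0.2,-0.2,8],"grip":1},
  {"dr":[0,0,0],"translation":[-0.2,-0.2,11],"grip":1},
  {"dr":[0,0,0],"translation":[-0.2,-0.2,14],"grip":0.85},
  {"dr":[0,0,0],"translation":[-0.2,-0.2,16],"grip":0.8},
  {"dr":[0,0,0],"translation":[-0.2,-0.2,17.5],"grip":0.8},
  {"dr":[0,0,0],"translation":[-0.2,-0.2,18.5],"grip":0.7},
  {"dr":[0,0,0],"translation":[-0.2,-0.2,18.5],"grip":0.6},
  {"dr":[0,0,0],"translation":[-0.2,-0.2,18.5],"grip":0.3},
  {"dr":[0,0,0],"translation":[-0.2,-0.2,18.5],"grip":0.3},
  {"dr":[0,0,0],"translation":[-0.2,-0.2,18.5],"grip":0.3},
  {"dr":[0,0,0],"translation":[-0.2,-0.2,18.5],"grip":0.3},
  {"dr":[0,0,0],"translation":[-0.2,-0.2,18.5],"grip":0.3},
  {"dr":[0,0,0],"translation":[-0.2,-0.2,18.5],"grip":0.3},
], squeeze=12)

```text
clock: 2.98
position: [525.9, 43.5, 117.5]
tool_rot: [1.988, 2.43, 0.001]
contact_force: [-0.4, -2.0, 7.4]
opening: 0.494
grasp_force: 12.0
```

Request:
move_arm([
  {"dr":[0,0,0],"translation":[0,0,-1],"grip":0.3},
  {"dr":[0,0,0],"translation":[0,0,-2],"grip":0.3},
  {"dr":[0,0,0],"translation":[0,0,-3],"grip":0.3},
  {"dr":[0,0,0],"translation":[0,0,-5],"grip":0.3},
  {"dr":[0,0,0],"translation":[0,0,-8],"grip":0.3},
  {"dr":[0,0,0],"translation":[0,0,-10],"grip":0.3},
  {"dr":[0,0,0],"translation":[0,0,-10],"grip":0.3},
])

```text
clock: 3.57
position: [527.2, 44.6, 221.4]
tool_rot: [1.985, 2.429, 0.007]
contact_force: [0.2, 0.8, -0.2]
opening: 0.496
grasp_force: 12.0
```

Run:
```python
from h import *
s=ctrl.sense(); print(s['clock'],s['position'],s['tool_rot'],s['contact_force'],s['opening'],s['grasp_force'])
W=cam('wrist');R=cv2.Rodrigues(np.array(s['tool_rot']))[0];print(R.T@(-W[1].T@W[2]-s['position']))
w=vision.get_image('wrist'); t=vision.get_image('scene'); cv2.imwrite('pics/w2.png',w)
cv2.imwrite('pics/c2.png',np.hstack([cv2.resize(w,(500,375)),cv2.resize(t[90:240,200:320],(300,375))]))
R=R; d=np.array([594,333,26])-s['position']; print('to tray, tool axes cm',R.T@d/10)
```

```text
3.5667 [527.21443442  44.63779562 221.4191312 ] [1.98481601 2.42850241 0.00730802] [ 0.23668383  0.80037571 -0.17202028] 0.49550649274662695 11.999735338613391
[  72.00285468    0.59491826 -143.51784241]
to tray, tool axes cm [26.95032443 12.15031484 19.59762632]
```

View pics/c2.png

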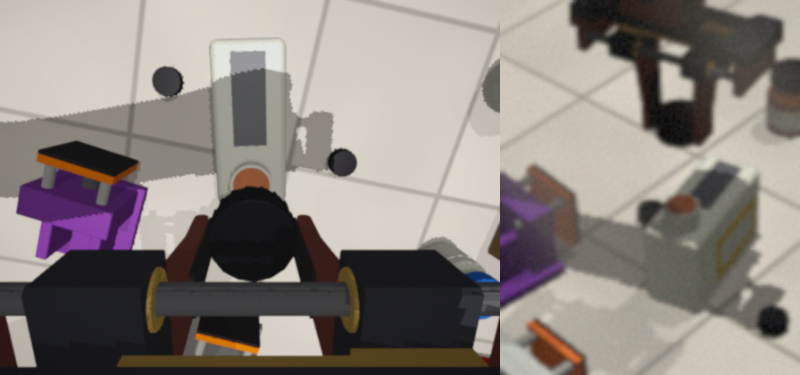

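The cap is held between the fingers (wrist crop (252,232)). The canister still stands upright with its orange-brown mouth open at (250,180).

Request:
move_arm([
  {"dr":[0,0,0],"translation":[3.3,1.5,0],"grip":0.3},
  {"dr":[0,0,0],"translation":[6.7,3,0],"grip":0.3},
  {"dr":[0,0,0],"translation":[10,4.5,0],"grip":0.3},
  {"dr":[0,0,0],"translation":[13.3,6,0],"grip":0.3},
  {"dr":[0,0,0],"translation":[16.7,7.5,0],"grip":0.3},
  {"dr":[0,0,0],"translation":[20,9,2],"grip":0.3},
  {"dr":[0,0,0],"translation":[23.3,10.5,4],"grip":0.3},
  {"dr":[0,0,0],"translation":[26.7,12.1,7],"grip":0.3},
  {"dr":[0,0,0],"translation":[26.7,12.1,10],"grip":0.3},
  {"dr":[0,0,0],"translation":[26.7,12.1,13],"grip":0.3},
  {"dr":[0,0,0],"translation":[26.7,12.1,15],"grip":0.3},
  {"dr":[0,0,0],"translation":[26.7,12.1,15],"grip":0.3},
  {"dr":[0,0,0],"translation":[26.7,12.1,15],"grip":0.3},
])

```text
clock: 4.75
position: [589.4, 328.8, 64.4]
tool_rot: [-1.987, -2.431, 0.006]
contact_force: [0.3, 0.2, -0.1]
opening: 0.495
grasp_force: 12.0
```

Run:
```python
from h import *
s=ctrl.sense(); print(s['clock'],s['position'],s['tool_rot'],s['contact_force'],s['opening'])
R=cv2.Rodrigues(np.array(s['tool_rot']))[0]; W=cam('wrist'); im=vision.get_image('wrist')
h=cv2.cvtColor(im,cv2.COLOR_BGR2HSV); m=cv2.inRange(h,(100,150,40),(125,255,255))
c=max(cv2.findContours(m,0,2)[0],key=cv2.contourArea); print(cv2.contourArea(c),cv2.minAreaRect(c))
cv2.imwrite('pics/w3.png',im)
for z in(18,): print([np.round(plane(W,p,z)) for p in cv2.boxPoints(cv2.minAreaRect(c))])
print('to tray',R.T@(np.array([594,333,29])-s['position'])/10)
```

```text
4.75 [589.41022863 328.83987442  64.43885969] [-1.98679696 -2.43130211  0.00593233] [ 0.25493002  0.16541946 -0.10877652] 0.4950132772206902
21220.0 ((301.6329345703125, 209.93423461914062), (207.16981506347656, 166.0035858154297), 5.869600296020508)
[array([542., 294.,  18.]), array([538., 388.,  18.]), array([645., 399.,  18.]), array([663., 305.,  18.])]
to tray [0.31992178 0.5469329  3.54137949]
```

View pics/w3.png

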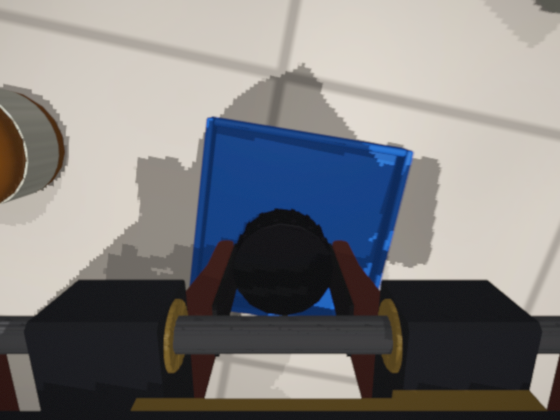

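The cap hangs over the tray at (285,260), with the tray's rear corners at (208,118) and (412,151). It needs to move about 5 mm in tool y, then go down.

Request:
move_arm([
  {"dr":[0,0,0],"translation":[0.1,0.5,1],"grip":0.3},
  {"dr":[0,0,0],"translation":[0.1,0.5,2],"grip":0.3},
  {"dr":[0,0,0],"translation":[0.1,0.5,3],"grip":0.3},
  {"dr":[0,0,0],"translation":[0.1,0.5,3.5],"grip":0.3},
  {"dr":[0,0,0],"translation":[0.1,0.5,3.5],"grip":0.3},
  {"dr":[0,0,0],"translation":[0.1,0.5,3.5],"grip":0.3},
])

```text
clock: 5.3
position: [595.1, 331.3, 30.9]
tool_rot: [-1.988, -2.432, 0.001]
contact_force: [0.7, 0.5, 0.7]
opening: 0.495
grasp_force: 12.0
```

Request:
move_arm([
  {"dr":[0,0,0],"translation":[0,0,0.2],"grip":0.3},
  {"dr":[0,0,0],"translation":[0,0,0.2],"grip":0.66},
  {"dr":[0,0,0],"translation":[0,0,0.2],"grip":0.66},
  {"dr":[0,0,0],"translation":[0,0,0.2],"grip":0.66},
  {"dr":[0,0,0],"translation":[0,0,0.2],"grip":0.66},
  {"dr":[0,0,0],"translation":[0,0,-2],"grip":0.66},
  {"dr":[0,0,0],"translation":[0,0,-5],"grip":0.66},
  {"dr":[0,0,0],"translation":[0,0,-9],"grip":0.8},
  {"dr":[0,0,0],"translation":[0,0,-13],"grip":1},
  {"dr":[0,0,0],"translation":[0,0,-17],"grip":1},
  {"dr":[0,0,0],"translation":[-2,-1.5,-20],"grip":1},
  {"dr":[0,0,0],"translation":[-5,-3.5,-22],"grip":1},
  {"dr":[0,0,0],"translation":[-8,-5.7,-22],"grip":1},
  {"dr":[0,0,0],"translation":[-11,-8,-22],"grip":1},
  {"dr":[0,0,0],"translation":[-14,-10.3,-22],"grip":1},
  {"dr":[0,0,0],"translation":[-17,-12.4,-22],"grip":1},
  {"dr":[0,0,0],"translation":[-17.6,-12.7,-22],"grip":1},
  {"dr":[0,0,0],"translation":[-17.6,-12.7,-22],"grip":1},
  {"dr":[0,0,0],"translation":[-17.6,-12.7,-22],"grip":1},
])

```text
clock: 6.88
position: [506.5, 134.0, 252.0]
tool_rot: [1.989, 2.431, 0.002]
contact_force: [0.1, 0.8, 0.8]
opening: 0.998
grasp_force: 0.0
```

Run:
```python
from h import *
s=ctrl.sense(); print(s['clock'],s['position'],s['tool_rot'],s['contact_force'],s['opening'])
w=vision.get_image('wrist'); t=vision.get_image('top')
cv2.imwrite('pics/w4.png',w); cv2.imwrite('pics/t4.png',t)
cv2.imwrite('pics/c4.png',np.hstack([cv2.resize(w,(560,420)),cv2.resize(t[180:250,95:135],(240,420))]))
W=cam('wrist'); np.save('W4.npy',np.array([*W[0]['rvec'],*W[0]['tvec']]))
c,S_=np.array([516.2,89.5]),np.radians(-78.1); u=np.array([np.cos(S_),np.sin(S_)]); n=np.array([-u[1],u[0]])
for a,b in((70,31),(70,-31),(-70,31),(-70,-31)): print(a,b,proj(W,[*(c+a*u+b*n),92]).round(1))
print('mouth',proj(W,[*(c+45*u),114]).round(1))
```

```text
6.8833 [506.46253837 134.03018122 251.9719206 ] [1.98912727e+00 2.43052841e+00 2.02492375e-03] [0.11712097 0.77443545 0.78561077] 0.9982899735584074
70 31 [315.5 315.5]
70 -31 [250.4 315.9]
-70 31 [318.4 169.6]
-70 -31 [245.5 170.1]
mouth [282.8 304.3]
```

View pics/c4.png

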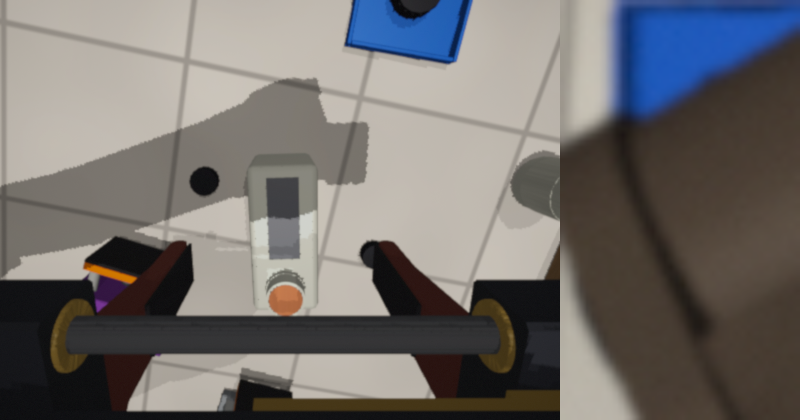

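The cap lies in the tray (wrist (412,5)). The canister is unmoved, with its rear top edge at (282,168) and its mouth at (285,299), in line between the open fingers.

Request:
move_arm([
  {"dr":[0,0,0],"translation":[0,0,3],"grip":1},
  {"dr":[0,0,0],"translation":[0,0,6],"grip":1},
  {"dr":[0,0,0],"translation":[0,0,9],"grip":1},
  {"dr":[0,0,0],"translation":[0,0,12],"grip":1},
  {"dr":[0,0,0],"translation":[0,0,14.5],"grip":1},
  {"dr":[0,0,0],"translation":[0,0,17],"grip":1},
  {"dr":[0,0,0],"translation":[0,0,19],"grip":1},
  {"dr":[0,0,0],"translation":[0,0,20],"grip":1},
  {"dr":[0,0,0],"translation":[0,0,20.2],"grip":1},
  {"dr":[0,0,0],"translation":[0,0,20.2],"grip":0.85},
  {"dr":[0,0,0],"translation":[0,0,20.2],"grip":0.75},
  {"dr":[0,0,0],"translation":[0,0,20.2],"grip":0.5},
  {"dr":[0,0,0],"translation":[0,0,20.2],"grip":0.5},
  {"dr":[0,0,0],"translation":[0,0,20.2],"grip":0.5},
  {"dr":[0,0,0],"translation":[0,0,20.2],"grip":0.5},
], squeeze=35)

```text
clock: 8.23
position: [506.7, 133.8, 50.4]
tool_rot: [1.988, 2.431, 0.002]
contact_force: [-1.3, 0.4, 6.0]
opening: 0.71
grasp_force: 34.8
```

Request:
move_arm([
  {"dr":[0,0,0],"translation":[0,0,-0.5],"grip":0.5},
  {"dr":[0,0,0],"translation":[0,0,-1],"grip":0.5},
  {"dr":[0,0,0],"translation":[0,0,-1.5],"grip":0.5},
  {"dr":[0,0,2],"translation":[-1,0.1,-1.5],"grip":0.5},
  {"dr":[0,0,4],"translation":[-3,0.3,-1.5],"grip":0.5},
  {"dr":[0,0,6],"translation":[-5,0.5,-1.5],"grip":0.5},
  {"dr":[0,0,8],"translation":[-7,0.7,-1.5],"grip":0.5},
  {"dr":[0,0,10],"translation":[-9,0.9,-1.5],"grip":0.5},
  {"dr":[0,0,12],"translation":[-11,1.1,-1.5],"grip":0.5},
  {"dr":[0,0,14],"translation":[-12.5,1.2,-1.5],"grip":0.5},
  {"dr":[0,0,15],"translation":[-13.2,1.3,-1.5],"grip":0.5},
  {"dr":[0,0,15.7],"translation":[-13.7,1.4,-1.5],"grip":0.5},
  {"dr":[0,0,15.7],"translation":[-13.7,1.4,-1.5],"grip":0.5},
  {"dr":[0,0,15.7],"translation":[-13.7,1.4,-1.5],"grip":0.5},
  {"dr":[0,0,15.7],"translation":[-13.7,1.4,-1.5],"grip":0.5},
])

```text
clock: 9.48
position: [546.6, 3.6, 64.4]
tool_rot: [-2.299, -2.14, -0.001]
contact_force: [-0.3, 0.7, -4.6]
opening: 0.709
grasp_force: 34.8
```

Run:
```python
from h import *
s=ctrl.sense(); print(s['clock'],s['position'],s['tool_rot'],s['contact_force'],s['opening'],s['grasp_force'])
r=s['tool_rot']; print('yaw',2*np.degrees(np.arctan2(r[1],r[0])))
t=vision.get_image('top'); w=vision.get_image('wrist'); c=vision.get_image('scene')
for n,i in(('t',t),('w',w),('s',c)): cv2.imwrite(f'pics/{n}5.png',i)
a=cv2.resize(t[195:260,250:380],(400,200),interpolation=cv2.INTER_CUBIC); b=cv2.resize(c[140:290,160:340],(400,333),interpolation=cv2.INTER_CUBIC)
x=cv2.resize(w,(400,300)); C=np.zeros((533,800,3),np.uint8); C[:200,:400]=a; C[200:,:400]=b; C[:300,400:]=x
cv2.imwrite('pics/c5.png',C)
```

```text
9.4833 [546.60509272   3.58109432  64.36706715] [-2.29945600e+00 -2.13969074e+00 -5.75638848e-04] [-0.29605421  0.66272433 -4.6014885 ] 0.7086490048635331 34.76138770580292
yaw -274.12238036775443
```

View pics/c5.png

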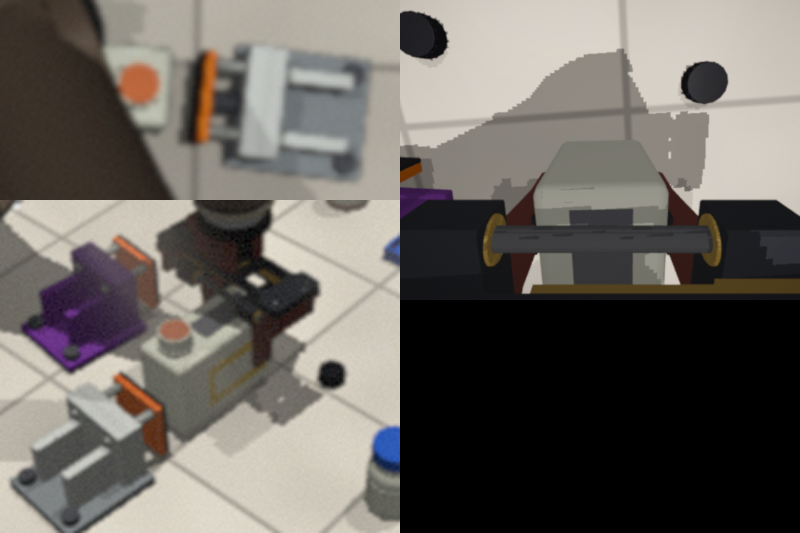

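The canister hangs squarely in front of the pad. In the top crop the mouth is at (140,84) and the pad's top strip runs from (211,52) to (198,142).

Run:
```python
from h import *
T=cam('top'); t=cv2.imread('pics/t5.png'); h=cv2.cvtColor(t,cv2.COLOR_BGR2HSV)
m=cv2.inRange(h,(3,110,90),(20,255,255)); m[:195]=0;m[260:]=0;m[:,280:]=m[:,280:]; m[:,:280]=0;m[:,330:]=0
for c in cv2.findContours(m,0,2)[0]:
    if cv2.contourArea(c)<10: continue
    M=cv2.moments(c); p=(M['m10']/M['m00'],M['m01']/M['m00']); print(p,cv2.contourArea(c),cv2.minAreaRect(c),'z79',plane(T,p,79),'z120',plane(T,p,125))
    b=cv2.boxPoints(cv2.minAreaRect(c)); print([plane(T,q,79).round(1)[:2] for q in b])
th=np.radians(-94.12);u=np.array([np.cos(th),np.sin(th)]);P=np.array([546.6,3.6])
print('exp mouth',P+90*u, 'axis at pad x',(P+u*((-138-3.6)/u[1]))[0])
```

```text
(294.463141025641, 221.74198717948715) 104.0 ((294.0, 221.5), (11.0, 12.0), 90.0) z79 [546.16121993 -85.45635397  79.        ] z120 [542.51736833 -83.92583017 125.        ]
[array([559.4, -69.9]), array([560. , -98.2]), array([534.1, -98.7]), array([533.4, -70.5])]
(316.8692810457516, 225.7450980392157) 102.0 ((317.02056884765625, 226.05479431152344), (4.972527503967285, 28.369577407836914), 6.009006023406982) z79 [ 537.92711852 -138.39515104   79.        ] z120 [ 534.60332357 -134.80691472  125.        ]
[array([ 504.4, -130. ]), array([ 571.1, -135.9]), array([ 570.2, -147.6]), array([ 503.5, -141.6])]
exp mouth [540.13389488 -86.16741884] axis at pad x 536.4003028562421
```

Request:
move_arm([
  {"dr":[0,0,0.5],"translation":[0,0,0.5],"grip":0.5},
  {"dr":[0,0,0.5],"translation":[0,0,1],"grip":0.5},
  {"dr":[0,0,0.5],"translation":[0,0,1.3],"grip":0.5},
  {"dr":[0,0,0.5],"translation":[0,0,1.4],"grip":0.5},
  {"dr":[0,0,0.5],"translation":[0,0,1.4],"grip":0.5},
  {"dr":[0,0,0.5],"translation":[0,0,1.4],"grip":0.5},
])

```text
clock: 10.13
position: [546.5, 2.4, 50.3]
tool_rot: [-2.311, -2.128, 0.001]
contact_force: [-3.3, 0.8, 2.3]
opening: 0.705
grasp_force: 34.8
```

Request:
move_arm([
  {"dr":[0,0,0],"translation":[-0.5,0,0],"grip":0.5},
  {"dr":[0,0,0],"translation":[-1,0,0],"grip":0.5},
  {"dr":[0,0,0],"translation":[-1.4,0,0],"grip":0.5},
  {"dr":[0,0,0],"translation":[-1.8,0,0],"grip":0.5},
  {"dr":[0,0,0],"translation":[-1.8,0,0],"grip":0.5},
  {"dr":[0,0,0],"translation":[-1.8,0,0],"grip":0.5},
  {"dr":[0,0,0],"translation":[-1.8,0,0],"grip":0.5},
])

```text
clock: 10.72
position: [545.6, -16.5, 50.4]
tool_rot: [2.312, 2.126, -0.0]
contact_force: [0.5, -2.8, -0.2]
opening: 0.707
grasp_force: 34.8
```

Request:
move_arm([
  {"dr":[0,0,0],"translation":[-0.1,0,0],"grip":0.5},
  {"dr":[0,0,0],"translation":[-0.2,0,0],"grip":0.5},
  {"dr":[0,0,0],"translation":[-0.3,0,0],"grip":0.5},
  {"dr":[0,0,0],"translation":[-0.3,0,0],"grip":0.5},
  {"dr":[0,0,0],"translation":[-0.3,0,0],"grip":0.5},
])

```text
clock: 11.13
position: [545.3, -18.1, 50.4]
tool_rot: [-2.311, -2.128, -0.001]
contact_force: [1.2, 3.3, -1.4]
opening: 0.709
grasp_force: 34.8
```

Request:
move_arm([
  {"dr":[0,0,0],"translation":[-0.1,0,0],"grip":0.5},
  {"dr":[0,0,0],"translation":[-0.2,0,0],"grip":0.5},
  {"dr":[0,0,0],"translation":[-0.3,0,0],"grip":0.5},
  {"dr":[0,0,0],"translation":[-0.3,0,0],"grip":0.5},
  {"dr":[0,0,0],"translation":[-0.3,0,0],"grip":0.5},
])

```text
clock: 11.55
position: [545.0, -21.1, 50.4]
tool_rot: [-2.311, -2.128, -0.001]
contact_force: [1.3, 5.1, -1.3]
opening: 0.706
grasp_force: 34.8
```

Request:
move_arm([
  {"dr":[0,0,0],"translation":[-0.1,0,0],"grip":0.5},
  {"dr":[0,0,0],"translation":[-0.2,0,0],"grip":0.5},
  {"dr":[0,0,0],"translation":[-0.3,0,0],"grip":0.5},
  {"dr":[0,0,0],"translation":[-0.3,0,0],"grip":0.5},
  {"dr":[0,0,0],"translation":[-0.3,0,0],"grip":0.5},
])

```text
clock: 11.97
position: [544.8, -23.4, 50.5]
tool_rot: [-2.31, -2.128, -0.002]
contact_force: [1.1, 7.9, -1.5]
opening: 0.703
grasp_force: 34.7
```

Run:
```python
from h import *
T=cam('top'); S=cam('scene')
def cen(im,x0,y0,x1,y1):
    h=cv2.cvtColor(im,cv2.COLOR_BGR2HSV); m=cv2.inRange(h,(3,110,90),(20,255,255)); z=np.zeros_like(m); z[y0:y1,x0:x1]=m[y0:y1,x0:x1]
    c=max(cv2.findContours(z,0,2)[0],key=cv2.contourArea); M=cv2.moments(c); return np.array([M['m10']/M['m00'],M['m01']/M['m00']]),cv2.minAreaRect(c)
t0=cv2.imread('pics/t5.png'); 
t=vision.get_image('top'); c=vision.get_image('scene'); cv2.imwrite('pics/t6.png',t)
for im in(t0,t):
    p,r=cen(im,308,205,335,250); print(p,r,plane(T,p,79)[:2]); 
p,r=cen(t,285,205,309,245); print('mouth',p,plane(T,p,112)[:2])
F=np.mean([[*ctrl.sense()['contact_force'],*ctrl.sense()['ft_torque']]],0); print(F)
a=cv2.resize(t[195:260,250:380],(400,200),interpolation=cv2.INTER_CUBIC); b=cv2.resize(c[150:280,160:320],(400,325),interpolation=cv2.INTER_CUBIC)
cv2.imwrite('pics/c6.png',np.vstack([a,b]))
```

```text
[316.86928105 225.74509804] ((317.02056884765625, 226.05479431152344), (4.972527503967285, 28.369577407836914), 6.009006023406982) [ 537.92711852 -138.39515104]
[319.62254902 226.29901961] ((319.7743835449219, 226.53048706054688), (4.969419002532959, 29.37479019165039), 6.340191841125488) [ 536.76974687 -144.89766822]
mouth [305.34202899 223.34782609] [ 540.43479509 -109.33985999]
[ 1.10923256  7.05391509 -1.04615916  1.33562695 -0.22854372 -0.10314165]
```

View pics/c6.png

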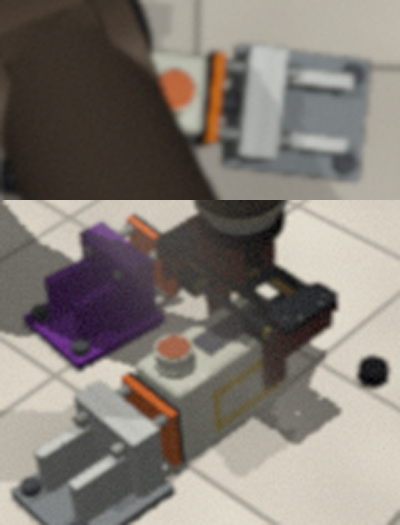

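The neck end sits flush and central on the orange pad: top crop shows the pad at (215,98) and the mouth at (177,90). The pad is in about 6.6 mm at about 7 N, so about 3 mm more is needed.

Request:
move_arm([
  {"dr":[0,0,0],"translation":[-0.1,0,0],"grip":0.5},
  {"dr":[0,0,0],"translation":[-0.2,0,0],"grip":0.5},
  {"dr":[0,0,0],"translation":[-0.3,0,0],"grip":0.5},
  {"dr":[0,0,0],"translation":[-0.35,0,0],"grip":0.5},
  {"dr":[0,0,0],"translation":[-0.35,0,0],"grip":0.5},
  {"dr":[0,0,0],"translation":[-0.35,0,0],"grip":0.5},
  {"dr":[0,0,0],"translation":[-0.35,0,0],"grip":0.5},
  {"dr":[0,0,0],"translation":[-0.35,0,0],"grip":0.5},
])

```text
clock: 12.73
position: [544.6, -25.9, 50.5]
tool_rot: [-2.309, -2.128, -0.004]
contact_force: [1.2, 10.6, -0.4]
opening: 0.706
grasp_force: 34.7
```

Run:
```python
from h import *
T=cam('top'); ps=[];F=[]
for k in range(4):
    im=vision.get_image('top'); h=cv2.cvtColor(im,cv2.COLOR_BGR2HSV); m=cv2.inRange(h,(3,110,90),(20,255,255)); z=np.zeros_like(m); z[205:250,313:338]=m[205:250,313:338]
    c=max(cv2.findContours(z,0,2)[0],key=cv2.contourArea); M=cv2.moments(c); ps.append(plane(T,(M['m10']/M['m00'],M['m01']/M['m00']),79)[:2]); s=ctrl.sense(); F.append([*s['contact_force'],*s['ft_torque'],*s['position']])
print(np.round(ps,1),np.mean(ps,0)[1]+138.4); print(np.round(F,2)); print(s['clock'],s['tool_rot'],s['grasp_force'])
```

```text
[[ 535.8 -147.6]
 [ 535.7 -147.5]
 [ 535.8 -147.6]
 [ 536.1 -147.6]] -9.142510845412744
[[ 8.5000e-01  9.8400e+00 -8.2000e-01  1.8200e+00 -2.5000e-01 -3.0000e-01
   5.4461e+02 -2.5850e+01  5.0570e+01]
 [ 4.8000e-01  9.3500e+00 -1.8300e+00  1.7700e+00 -2.2000e-01 -1.9000e-01
   5.4459e+02 -2.5870e+01  5.0560e+01]
 [ 1.0200e+00  1.0150e+01 -1.3200e+00  1.7900e+00 -1.4000e-01 -2.6000e-01
   5.4459e+02 -2.5890e+01  5.0550e+01]
 [ 9.6000e-01  1.0400e+01 -1.0100e+00  1.8200e+00 -1.7000e-01 -2.6000e-01
   5.4457e+02 -2.5850e+01  5.0540e+01]]
12.9333 [-2.30899535 -2.12817324 -0.00359314] 34.698455929756165
```

Request:
move_arm([
  {"dr":[0,0,0],"translation":[-0.07,0,0],"grip":0.5},
  {"dr":[0,0,0],"translation":[-0.07,0,0],"grip":0.5},
  {"dr":[0,0,0],"translation":[-0.07,0,0],"grip":0.5},
  {"dr":[0,0,0],"translation":[-0.07,0,0],"grip":0.5},
  {"dr":[0,0,0],"translation":[-0.07,0,0],"grip":0.5},
  {"dr":[0,0,0],"translation":[-0.07,0,0],"grip":0.5},
])

```text
clock: 13.43
position: [544.6, -26.3, 50.6]
tool_rot: [-2.309, -2.128, -0.004]
contact_force: [0.8, 10.1, -1.3]
opening: 0.709
grasp_force: 34.7
```

Run:
```python
from h import *
s=ctrl.sense(); print(s['contact_force'],s['position'],s['grasp_force'],s['dq']); print(ctrl.hand_in())
```

```text
[ 0.79881401 10.06533255 -1.27170989] [544.56286917 -26.31343275  50.57924613] 34.69110131263733 [-3.22829123e-04  1.09423002e-03 -3.85540926e-05  5.67070660e-04
  9.65014454e-04 -7.31941694e-05  1.19190558e-03]
the job is handed in; nothing more can be done
None
```

I handed the job in at 13.4 s: the cap is in the blue tray, and the gripper, holding the canister well behind its open neck, keeps it upright and about central on the pad, pushed about 9–10 mm in at about 10 N.

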